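# Lay out the knife handles by length on the fitting rail

## Robot

A 6-joint arm with a two-finger parallel gripper is mounted at the origin on the work surface. World frame = base frame: x ahead of the robot, y to its left, z up, the work surface at z = 0. Lengths are in mm, angles in rad, forces in N, time in s.
With the tool pointing down it reaches from about 425 to 925 mm from the base axis. Payload 12.5 kg.
Tool frame: the origin (TCP) lies on the centre line of the jaws, within the pads' length; the fingertips stand 25 mm ahead of it and the grasp point (between the pads) lies 6 mm ahead of it (arm.tcp_to_tips is the distance from the TCP to the fingertips, in mm); y points along the fingers, x is the direction in which the jaws open and shut, and the axes are right-handed (so a half turn about y gives the same grasp; the last joint's range is limited). The gripper opens to 85 mm and grips with 20 to 120 N. Pads are 22 mm wide; open, the fingers measure 114 mm over their backs; the gripper's body (76 mm by 85 mm) begins 54 mm behind the grasp point. The pads swing forward as they close: fully open they stand 13 mm farther back than shut.
Start: joints at [1.212, 0.491, 1.559, -0, 1.092, -0.106], TCP at [156.303, 605.154, 256.327] pointing down, gripper open.
Joint ranges: [-3.1, 3.1], [-0.84, 2.19], [0.05, 2.79], [-1.13, 4.28], [0.06, 2.93], [-2.69, 2.69]. Speed limits (rad/s): [2.22, 2.22, 2.79, 3.14, 3.14, 3.14].

## Interface

Orientations are given as [roll, pitch, yaw] about the fixed x, y, z axes, in that order (R = Rz(yaw) Ry(pitch) Rx(roll)).
In Python, from workcell import arm gives the robot as it stands. The module is installed in compiled form; this text tells all that it offers.
- The arm moves only by the tool apply_moves, never from a script. Its argument "steps" is a list of rows, each an object of numbers: "x", "y", "z": the shift along the tool's x, y, z in m; "twist": the turn about the tool's y in degrees; "fingers": the closure, from -1 (fully open) to 1 (shut), so that 0 is half open. A call has 1 to 8 rows; each row is the pose to reach, as a shift and turn from the pose measured when the call began, along the tool's axes at that moment; what a row does not reach only later rows make up. A row lasts 1/12 s, in which the tool goes at most 41.7 mm and 7.16 degrees, less where a joint would pass 70% of its speed; a pose out of reach is approached as far as the arm can. A call with a gripper value outside its range is refused whole. The fingers move at their own pace and stop on an object; "force" is the grip in N (left out, the last holds). Time passes only in rows, so rows that repeat a pose let the fingers close. It gives the time, the measured TCP pose, the force and the opening at its end, in the units of the state.
- arm.read_state(): the state, without advancing time (a new reading comes with each control period).
- arm.read_camera(name): name is "side" or "top" or "wrist"; returns a dict with "frame" (400x640x3 uint8, red, green, blue), "K" (3x3 intrinsics, pixels), "R" (3x3) and "t" (3): a world point X has camera coordinates R X + t; the wrist camera has in their place "T_tool_cam" (4x4, takes a point from camera to tool coordinates, whose origin is the TCP and whose axes are the tool frame's). Camera axes: x right, y down, z forward; pixel columns grow to the right and rows downward; lengths in mm; the calibration is good to about 2 mm. A picture is of the moment at which its call begins: read the wrist's pose just before it. There is no depth.
- arm.sign_off(): hands the job in, once; it reports no verdict.
The state is a dict: "time_s": time; "joint_pos": joint angles; "qd": joint speeds; "joint_torque": joint torques, N m; "position": TCP position; "orientation": TCP orientation; "wrist_force": force on the tool from outside, world axes, zero at the start; "ft_torque": the same for the moment, N m; "opening": opening from 0.0 (shut) to 1.0 (fully open).
Only numpy, scipy, OpenCV 4.12 (cv2) and the standard library are available. Lean on these libraries where they do the work, as an engineer would, in place of code of your own. Each camera call takes 0.05 s, during which the arm holds its last target. There are 200 camera calls.

## Task

Lay the four pocket-knife handles out on the rail's green pads in order of length, the shortest next to the red end cap and the longest farthest from it. Each lies flat, same side up as now, centred on its own pad and square across the rail, all let go; leave the oil bottle standing where it is.

Things in the scene. Friction and masses are not known exactly. Their poses are not given: they have to be found in the camera images.
- handle_a: The shortest of four black pocket-knife handles, 68 mm long (along its x), 22 mm wide (its y), 16 mm thick, ends rounded as seen from above; bright steel end at +x, brass pins, lies flat and loose on the bench. Origin: centre of its underside; it balances at its middle, roughly 40 g.
- handle_b: The second shortest of four black pocket-knife handles, 90 mm long (along its x), 22 mm wide (its y), 16 mm thick, ends rounded as seen from above; bright steel end at +x, brass pins, lies flat and loose on the bench. Origin: centre of its underside; it balances at its middle, roughly 53 g.
- handle_c: The second longest of four black pocket-knife handles, 112 mm long (along its x), 22 mm wide (its y), 16 mm thick, ends rounded as seen from above; bright steel end at +x, brass pins, lies flat and loose on the bench. Origin: centre of its underside; it balances at its middle, roughly 66 g.
- handle_d: The longest of four black pocket-knife handles, 134 mm long (along its x), 22 mm wide (its y), 16 mm thick, ends rounded as seen from above; bright steel end at +x, brass pins, lies flat and loose on the bench. Origin: centre of its underside; it balances at its middle, roughly 80 g.
- pad_1: One of four identical green pads (60 mm in x, 34 mm in y, 4 mm thick) in a row about 75 mm apart on a fixed aluminium rail (70 x 400 mm, 8 mm thick). Its name says nothing of its place in the row, which changes. Origin: centre of its underside, 8 mm above the bench; top at 12 mm. x runs across the rail, y along it; all pads have the rail's yaw.
- pad_2: One of four identical green pads (60 mm in x, 34 mm in y, 4 mm thick) in a row about 75 mm apart on a fixed aluminium rail (70 x 400 mm, 8 mm thick). Its name says nothing of its place in the row, which changes. Origin: centre of its underside, 8 mm above the bench; top at 12 mm. x runs across the rail, y along it; all pads have the rail's yaw.
- pad_3: One of four identical green pads (60 mm in x, 34 mm in y, 4 mm thick) in a row about 75 mm apart on a fixed aluminium rail (70 x 400 mm, 8 mm thick). Its name says nothing of its place in the row, which changes. Origin: centre of its underside, 8 mm above the bench; top at 12 mm. x runs across the rail, y along it; all pads have the rail's yaw.
- pad_4: One of four identical green pads (60 mm in x, 34 mm in y, 4 mm thick) in a row about 75 mm apart on a fixed aluminium rail (70 x 400 mm, 8 mm thick). Its name says nothing of its place in the row, which changes. Origin: centre of its underside, 8 mm above the bench; top at 12 mm. x runs across the rail, y along it; all pads have the rail's yaw.
- red_cap: Red plastic cap fixed on one end of the rail (a grey one of the same size is on the other end; which end is red changes): 60 mm across the rail, 24 mm along it, 6 mm thick, top 14 mm above the bench, about 67 mm along the rail from the nearest pad's centre. Origin: centre of its underside.
- oil_bottle: Bystander: loose amber oil bottle with a yellow nozzle, 48 mm diameter, 116 mm tall, stands to the left of the rail. Origin: centre of its underside. Unlisted: a fixed steel block (60 mm tall) stands about 0.45 m to the right of the bench centre line, a fixed low blue tray as far to the left.
Mind the look-alikes: they are no part of the job. What is shaped like the handle_c but white is not meant.

How it is judged:
By the outcome, as a careful person would: the job done as asked, in the order asked, and still so for the second after the job is handed in, with the robot touching nothing.
It also fails if it takes over 88 s, if anything falls off the work surface, if the arm or the gripper's body presses on something with over 40 N, if the wrist force passes 120 N, or if a joint passes its speed limit or range.

## Working session

There is one attempt and no reset: what is moved stays moved. The work goes in short steps, Python scripts to look and compute and a tool call to move; the robot and the scene stay as the last step left them, time stands still between calls to the robot, and variables do not carry over. Pictures are saved under pics/ and viewed, about 12 in all and at most 16, crops included, and the job is handed in when it is done.

Besides the shell and the picture viewer there is one more tool, called in YAML: its name, and indented under it one key for each argument. apply_moves: Moves the arm, as the interface text tells. Its arguments: {"type":"object","properties":{"steps":{"type":"array","items":{"type":"object","properties":{"x":{"type":"number"},"y":{"type":"number"},"z":{"type":"number"},"twist":{"type":"number"},"fingers":{"type":"number"}}}},"force":{"type":"number"}},"required":["steps"]}

```bash
mkdir -p pics; python3 - <<'E'
from workcell import arm
import cv2,numpy as np
s=arm.read_state(); print(s['position'],s['orientation'],s['opening'],s['time_s'],arm.tcp_to_tips)
for n in ['top','side']:
    c=arm.read_camera(n); cv2.imwrite(f'pics/{n}0.png',c['frame'][:,:,::-1]); np.savez(f'{n}0.npz',**c); print(n,c['K'],c['R'],c['t'])
E
```

```text
[156.22767811 604.9332815  255.74313262] [-1.57067625e+00  1.08733044e-03  1.31797657e+00] 1.0009786471586806 0.0 25.0
top [[361.52552959   0.         321.52853656]
 [  0.         361.52552959 198.86382688]
 [  0.           0.           1.        ]] [[ 2.66932446e-02 -9.99643195e-01  9.76392647e-04]
 [-9.94675808e-01 -2.66578323e-02 -9.95459546e-02]
 [ 9.95364646e-02  1.68601037e-03 -9.95032487e-01]] [ 55.4728933  546.10721722 857.39308332]
side [[391.87267971   0.         323.77979992]
 [  0.         391.87267971 198.48599412]
 [  0.           0.           1.        ]] [[ 0.98970805 -0.14302304 -0.00473084]
 [-0.07218923 -0.47045319 -0.87946717]
 [ 0.12355843  0.87075726 -0.47593604]] [-537.88414379  115.36086509  706.37621674]
```

View pics/top0.png

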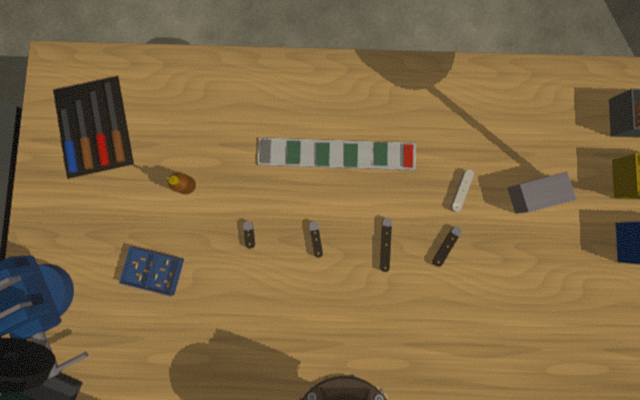

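View pics/side0.png

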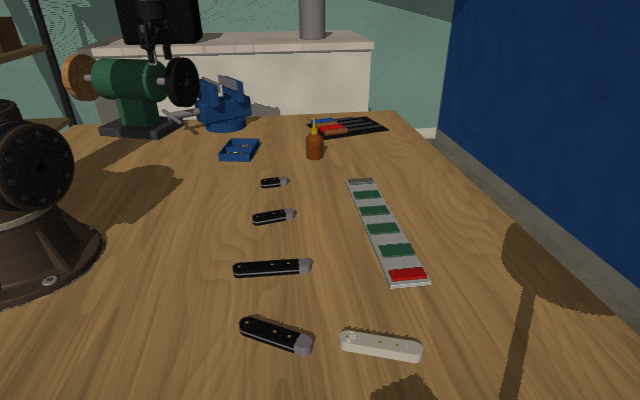

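Top view: the red cap is at (408,155) and the pads are at x≈380, 351, 322 and 293. Handle a is at (248,234), b at (315,239), d at (385,245) and c at (447,246). The white decoy is at (462,190) and the bottle at (182,183).

```bash
cat > h.py <<'E'
import numpy as np, cv2
from scipy.spatial.transform import Rotation as Ro
def cam(n):
    from workcell import arm
    s=arm.read_state(); c=dict(arm.read_camera(n))
    if n=='wrist':
        Rt=Ro.from_euler('xyz',s['orientation']).as_matrix(); T=c['T_tool_cam']
        Rwc=Rt@T[:3,:3]; o=Rt@T[:3,3]+s['position']
        c['R']=Rwc.T; c['t']=-Rwc.T@o
    return c,s
def ray(c,uv,z):
    uv=np.atleast_2d(np.asarray(uv,float)); d=np.c_[uv,np.ones(len(uv))]@np.linalg.inv(c['K']).T@c['R']
    o=-c['R'].T@c['t']; return (o+d*((z-o[2])/d[:,2])[:,None])[:,:2]
def proj(c,X):
    p=np.atleast_2d(X)@c['R'].T+c['t']; p=p@c['K'].T; return p[:,:2]/p[:,2:]
def rect(c,cnt,z):
    P=ray(c,cnt.reshape(-1,2),z).astype(np.float32)
    (x,y),(w,h),a=cv2.minAreaRect(P)
    if w<h: w,h,a=h,w,a+90
    a=(a+90)%180-90
    return np.round([x,y,w,h,a],1)
def masks(f):
    v=cv2.cvtColor(f,cv2.COLOR_RGB2HSV); H,S,V=cv2.split(v)
    return {'green':(H>60)&(H<90)&(S>70),'red':((H<6)|(H>174))&(S>150)&(V>60),
            'hand':(S<100)&(H<200)|(V<38)}
def find(c,key,z,amin,roi=None):
    m=masks(c['frame'])[key].astype(np.uint8)
    if roi: r=np.zeros_like(m); x0,y0,x1,y1=roi; r[y0:y1,x0:x1]=1; m&=r
    m=cv2.morphologyEx(m,cv2.MORPH_CLOSE,np.ones((3,3)))
    cs,_=cv2.findContours(m,cv2.RETR_EXTERNAL,cv2.CHAIN_APPROX_NONE)
    return [(cv2.boundingRect(k),rect(c,k,z)) for k in cs if cv2.contourArea(k)>amin]
E
python3 - <<'E'
from h import *
c=dict(np.load('top0.npz'))
for k,z,roi in [('green',12,(250,130,420,175)),('red',14,(390,130,425,175)),('hand',12,(230,205,480,290))]:
    for r in find(c,k,z,40,roi): print(k,*r)
w,s=cam('wrist'); np.savez('w0.npz',**w); cv2.imwrite('pics/w0.png',w['frame'][:,:,::-1])
print(w['T_tool_cam'],w['K'])
E
```

```text
green (345, 145, 12, 21) [6.591e+02 1.000e-01 5.130e+01 2.780e+01 1.000e+00]
green (317, 144, 12, 21) [659.7  70.7  51.3  27.8   1.5]
green (375, 143, 12, 22) [ 6.649e+02 -7.540e+01  5.390e+01  2.780e+01  5.000e-01]
green (288, 142, 11, 21) [662.8 145.2  51.4  25.2   1.9]
red (404, 145, 9, 22) [ 6.612e+02 -1.444e+02  5.420e+01  2.020e+01  2.000e-01]
hand (433, 226, 29, 40) [ 439.4 -241.6  110.9   26.2  -31. ]
hand (309, 221, 13, 36) [447.8  83.9  87.1  23.5   8.2]
hand (243, 221, 12, 27) [454.4 248.1  64.6  25.3   5.8]
hand (380, 217, 12, 54) [440.4 -90.3 129.9  22.9  -2.2]
hand (450, 205, 13, 7) [ 532.1 -264.6   30.1   14.9  -88.5]
[[ 9.99999930e-01 -3.15966731e-04 -1.99571925e-04  6.67619835e-01]
 [ 9.18324133e-05 -3.09890376e-01  9.50772289e-01 -1.18636245e+02]
 [-3.62257832e-04 -9.50772241e-01 -3.09890326e-01  8.02411769e+01]
 [ 0.00000000e+00  0.00000000e+00  0.00000000e+00  1.00000000e+00]] [[288.60076598   0.         315.52408606]
 [  0.         288.60076598 192.61240853]
 [  0.           0.           1.        ]]
```

View pics/w0.png

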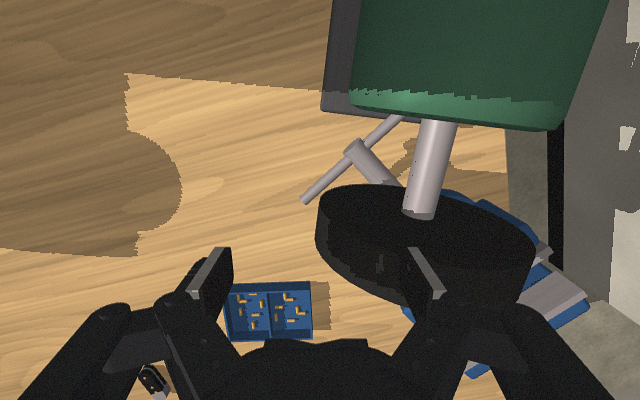

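The wrist view shows the bench at the left with the jaws at (220,270) and (425,270). Its image-up direction points towards the base. I'll move to a hover that sees all four handles.

apply_moves:
  steps:
    - {"x": -0.492, "y": 0.035, "z": -0.513, "twist": -14.5}
    - {"x": -0.492, "y": 0.035, "z": -0.513, "twist": -14.5}
    - {"x": -0.492, "y": 0.035, "z": -0.513, "twist": -14.5}
    - {"x": -0.492, "y": 0.035, "z": -0.513, "twist": -14.5}
    - {"x": -0.492, "y": 0.035, "z": -0.513, "twist": -14.5}
    - {"x": -0.492, "y": 0.035, "z": -0.513, "twist": -14.5}
    - {"x": -0.492, "y": 0.035, "z": -0.513, "twist": -14.5}
    - {"x": -0.492, "y": 0.035, "z": -0.513, "twist": -14.5}

```text
schema error: expected keys x, y, z, twist, fingers
```

apply_moves:
  steps:
    - {"x": -0.492, "y": 0.035, "z": -0.513, "twist": -14.5, "fingers": -1}
    - {"x": -0.492, "y": 0.035, "z": -0.513, "twist": -14.5, "fingers": -1}
    - {"x": -0.492, "y": 0.035, "z": -0.513, "twist": -14.5, "fingers": -1}
    - {"x": -0.492, "y": 0.035, "z": -0.513, "twist": -14.5, "fingers": -1}
    - {"x": -0.492, "y": 0.035, "z": -0.513, "twist": -14.5, "fingers": -1}
    - {"x": -0.492, "y": 0.035, "z": -0.513, "twist": -14.5, "fingers": -1}
    - {"x": -0.492, "y": 0.035, "z": -0.513, "twist": -14.5, "fingers": -1}
    - {"x": -0.492, "y": 0.035, "z": -0.513, "twist": -14.5, "fingers": -1}

```text
time_s: 0.82
position: [331.5, 320.5, 239.9]
orientation: [-1.571, 0.001, 1.571]
wrist_force: [1.2, 0.1, 0.0]
opening: 1.002
```

apply_moves:
  steps:
    - {"x": -0.32, "y": 0.02, "z": -0.198, "twist": 0, "fingers": -1}
    - {"x": -0.32, "y": 0.02, "z": -0.198, "twist": 0, "fingers": -1}
    - {"x": -0.32, "y": 0.02, "z": -0.198, "twist": 0, "fingers": -1}
    - {"x": -0.32, "y": 0.02, "z": -0.198, "twist": 0, "fingers": -1}
    - {"x": -0.32, "y": 0.02, "z": -0.198, "twist": 0, "fingers": -1}
    - {"x": -0.32, "y": 0.02, "z": -0.198, "twist": 0, "fingers": -1}
    - {"x": -0.32, "y": 0.02, "z": -0.198, "twist": 0, "fingers": -1}
    - {"x": -0.32, "y": 0.02, "z": -0.198, "twist": 0, "fingers": -1}

```text
time_s: 1.48
position: [506.6, 36.9, 222.3]
orientation: [-1.571, 0.001, 1.571]
wrist_force: [1.2, 0.9, -0.1]
opening: 1.001
```

```bash
python3 - <<'E'
from h import *
w,s=cam('wrist'); np.savez('w1.npz',**w); cv2.imwrite('pics/w1.png',w['frame'][:,:,::-1]); print(s['position'],s['orientation'],abs(s['qd']).max() if hasattr(s['qd'],'max') else s['qd'])
for r in find(w,'hand',12,300): print(*r)
E
```

```text
[506.61214645  36.94399259 222.30631851] [-1.57055148e+00  6.65880197e-04  1.57112060e+00] 0.8397553156921564
(17, 247, 598, 153) [739.8  36.9 932.9 266.2 -89.9]
(43, 183, 40, 83) [ 578.9 -277.4  123.6   40.1  -21.4]
(486, 93, 33, 64) [454.7 245.7  70.1  33.8   7.2]
(339, 75, 31, 84) [447.5  80.9  91.6  25.1  11. ]
(35, 60, 56, 96) [ 439.5 -240.3  119.2   35.6  -31.3]
(180, 42, 35, 130) [439.4 -89.8 136.   31.4  -2.6]
```

View pics/w1.png

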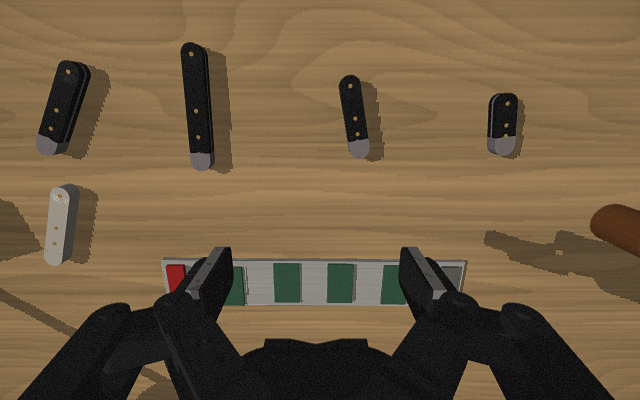

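All four handles are visible: c (62,107), d (197,105), b (354,117) and a (503,123). The white decoy is at (60,225), and the rail is partly behind the jaws at row 283. Next I survey the rail.

apply_moves:
  steps:
    - {"x": 0, "y": 0.02, "z": -0.213, "twist": 0, "fingers": -1}
    - {"x": 0, "y": 0.02, "z": -0.213, "twist": 0, "fingers": -1}
    - {"x": 0, "y": 0.02, "z": -0.213, "twist": 0, "fingers": -1}
    - {"x": 0, "y": 0.02, "z": -0.213, "twist": 0, "fingers": -1}
    - {"x": 0, "y": 0.02, "z": -0.213, "twist": 0, "fingers": -1}
    - {"x": 0, "y": 0.02, "z": -0.213, "twist": 0, "fingers": -1}
    - {"x": 0, "y": 0.02, "z": -0.213, "twist": 0, "fingers": -1}
    - {"x": 0, "y": 0.02, "z": -0.213, "twist": 0, "fingers": -1}

```text
time_s: 2.2
position: [722.9, 31.8, 201.2]
orientation: [-1.571, 0.002, 1.569]
wrist_force: [-0.8, 0.6, 0.2]
opening: 1.003
```

```bash
python3 - <<'E'
from h import *
w,s=cam('wrist'); np.savez('w2.npz',**w); cv2.imwrite('pics/w2.png',w['frame'][:,:,::-1]); print(s['position'],s['orientation'],abs(np.array(s['qd'])).max())
for k,z in [('green',12),('red',14)]:
  for r in find(w,k,z,150): print(k,*r)
E
```

```text
[722.86711996  31.75361358 201.23851231] [-1.57085895  0.00201012  1.56878076] 0.0365275710256463
green (192, 93, 38, 58) [ 6.661e+02 -7.650e+01  5.790e+01  3.380e+01 -4.000e-01]
green (404, 90, 39, 59) [ 6.641e+02  1.432e+02  5.850e+01  3.410e+01 -5.000e-01]
green (335, 88, 35, 59) [ 6.619e+02  6.960e+01  5.810e+01  3.350e+01 -1.000e-01]
green (266, 87, 34, 60) [ 6.613e+02 -1.500e+00  5.910e+01  3.350e+01 -2.000e-01]
red (126, 89, 33, 60) [ 6.628e+02 -1.464e+02  5.910e+01  2.380e+01 -3.000e-01]
```

View pics/w2.png

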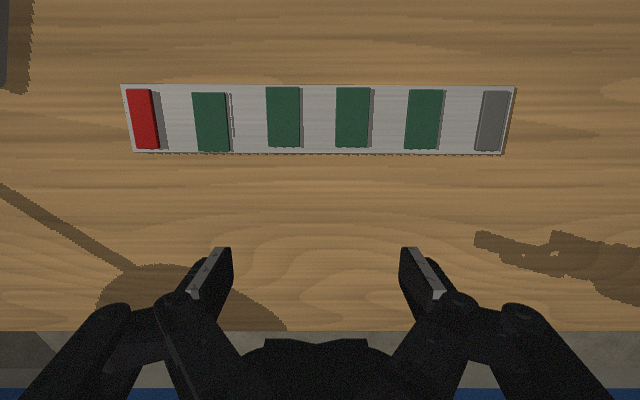

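The rail view shows the red cap at (143,119) and pads at (211,122), (283,117), (353,118) and (424,120). The pads are slightly staggered, and both cameras agree on that. Next is handle b.

apply_moves:
  steps:
    - {"x": 0.05, "y": 0.081, "z": 0.275, "twist": -8.6, "fingers": -1}
    - {"x": 0.05, "y": 0.081, "z": 0.275, "twist": -8.6, "fingers": -1}
    - {"x": 0.05, "y": 0.081, "z": 0.275, "twist": -8.6, "fingers": -1}
    - {"x": 0.05, "y": 0.081, "z": 0.275, "twist": -8.6, "fingers": -1}
    - {"x": 0.05, "y": 0.081, "z": 0.275, "twist": -8.6, "fingers": -1}
    - {"x": 0.05, "y": 0.081, "z": 0.275, "twist": -8.6, "fingers": -1}
    - {"x": 0.05, "y": 0.081, "z": 0.275, "twist": -8.6, "fingers": -1}
    - {"x": 0.05, "y": 0.081, "z": 0.275, "twist": -8.6, "fingers": -1}

```text
time_s: 2.92
position: [438.1, 83.0, 119.8]
orientation: [-1.562, 0.001, 1.72]
wrist_force: [1.2, -0.0, -0.3]
opening: 1.003
```

```bash
python3 - <<'E'
from h import *
w,s=cam('wrist'); np.savez('w3.npz',**w); cv2.imwrite('pics/w3.png',w['frame'][:,:,::-1]); print(s['position'],s['orientation'],abs(np.array(s['qd'])).max())
for r in find(w,'hand',16,400): print(*r)
E
```

```text
[438.13165033  82.96825911 119.82993922] [-1.56232486e+00  1.03757968e-03  1.72024944e+00] 0.19775526962725448
(17, 247, 598, 153) [566.4 102.3 625.8 177.8 -81.4]
(473, 204, 47, 78) [452.8 242.1  73.6  34.1   9.7]
(294, 156, 35, 105) [446.   81.9  92.1  26.2  10.8]
(78, 84, 50, 164) [439.2 -86.1 135.6  35.8  -2.6]
```

View pics/w3.png

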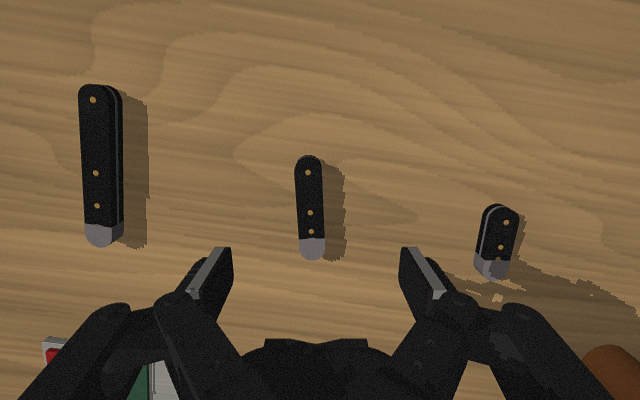

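Handle b sits between the jaws, running from (308,155) to (312,260). I'll tighten the mask and get its axis and centre.

```bash
cat >> h.py <<'E'
def handle(c,L,near):
    """top outline of the handle nearest to world point `near`: centre, length, width, axis angle"""
    f=cv2.GaussianBlur(c['frame'],(3,3),0).astype(int)
    m=((f[:,:,0]-f[:,:,2]<14)).astype(np.uint8); m[:, :][340:]=0
    m=cv2.morphologyEx(m,cv2.MORPH_OPEN,np.ones((5,5)))
    n,lab,st,_=cv2.connectedComponentsWithStats(m)
    p=proj(c,[near[0],near[1],16])[0].astype(int); k=lab[p[1],p[0]]
    if not k: return None
    cnt=max(cv2.findContours((lab==k).astype(np.uint8),cv2.RETR_EXTERNAL,cv2.CHAIN_APPROX_NONE)[0],key=cv2.contourArea)
    return st[k],rect(c,cnt,16)
E
python3 - <<'E'
from h import *
c=dict(np.load('w3.npz'));f=c['frame']
print([f[200,x].tolist() for x in (290,296,305,320,326,330,338,346,352)], f[250,312])
print(handle(c,90,(446,82)), ray(c,[[308.5,155],[312.5,260]],16))
E
```

```text
[[136, 111, 75], [21, 26, 25], [24, 24, 18], [27, 31, 29], [91, 73, 50], [89, 73, 48], [94, 78, 55], [142, 112, 76], [138, 112, 77]] [108 101  98]
None [[400.25213298  72.50609228]
 [491.42994326  89.05574418]]
```

apply_moves:
  steps:
    - {"x": -0.003, "y": 0.03, "z": -0.008, "twist": -2, "fingers": -0.3}
    - {"x": -0.003, "y": 0.05, "z": -0.008, "twist": -2, "fingers": -0.3}
    - {"x": -0.003, "y": 0.05, "z": -0.008, "twist": -2, "fingers": -0.3}
    - {"x": -0.003, "y": 0.05, "z": -0.008, "twist": -2, "fingers": -0.3}

```text
time_s: 3.3
position: [450.8, 80.8, 71.2]
orientation: [-1.566, 0.001, 1.755]
wrist_force: [-0.0, -0.9, 0.3]
opening: 0.65
```

```bash
python3 - <<'E'
s=open('h.py').read()
s=s.replace("np.ones((5,5)))\n    n,lab","np.ones((3,3))); m=cv2.morphologyEx(m,cv2.MORPH_CLOSE,np.ones((7,7)))\n    n,lab"); open('h.py','w').write(s)
from h import *
print(handle(dict(np.load('w3.npz')),90,(446,82)))
w,s=cam('wrist'); cv2.imwrite('pics/w4.png',w['frame'][:,:,::-1]); print(s['position'],s['orientation'],s['opening'])
print(handle(w,90,(446,82)))
E
```

```text
(array([ 295,  156,   30,  103, 2522], dtype=int32), array([445.4,  80.1,  90.2,  21.3,  11.1]))
[450.8102302   80.75396213  71.21433939] [-1.56642110e+00  1.40580205e-03  1.75479113e+00] 0.650144258818182
(array([ 297,  150,   35,  130, 4074], dtype=int32), array([445.7,  80.1,  90.8,  21.4,  11.4]))
```

View pics/w4.png

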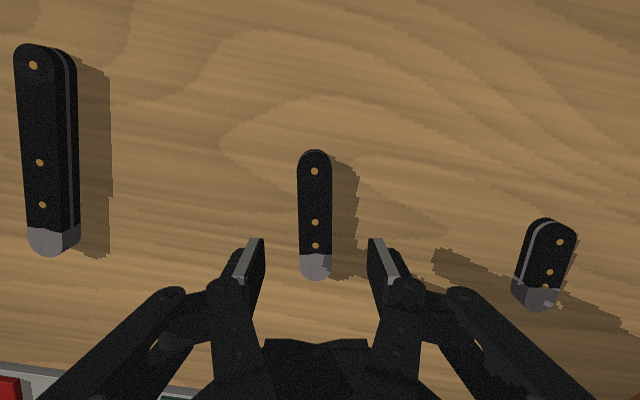

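apply_moves:
  steps:
    - {"x": 0, "y": 0.02, "z": 0.005, "twist": -0.9, "fingers": -0.3}
    - {"x": 0, "y": 0.04, "z": 0.005, "twist": -0.9, "fingers": -0.3}
    - {"x": 0, "y": 0.04, "z": 0.005, "twist": -0.9, "fingers": -0.3}
    - {"x": 0, "y": 0.04, "z": 0.005, "twist": -0.9, "fingers": -0.1}
    - {"x": 0, "y": 0.04, "z": 0.005, "twist": -0.9, "fingers": 0.1}
    - {"x": 0, "y": 0.04, "z": 0.005, "twist": -0.9, "fingers": 0.2}
    - {"x": 0, "y": 0.04, "z": 0.005, "twist": -0.9, "fingers": 0.25}
  force: 30

```text
time_s: 3.93
position: [446.6, 79.8, 32.9]
orientation: [-1.569, 0.002, 1.771]
wrist_force: [0.3, -0.5, -0.8]
opening: 0.376
```

```bash
python3 - <<'E'
from h import *
w,s=cam('wrist'); cv2.imwrite('pics/w5.png',w['frame'][:,:,::-1]); print(s['position'],s['orientation'],s['opening'],s['wrist_force'])
w,s=cam('side'); np.savez('s1.npz',**w); p=proj(w,[446,80,20])[0].astype(int); print(p); cv2.imwrite('pics/s1.png',cv2.resize(w['frame'][p[1]-50:p[1]+30,p[0]-60:p[0]+60,::-1],None,fx=6,fy=6,interpolation=cv2.INTER_CUBIC))
E
```

```text
[446.60419145  79.8112711   32.85300535] [-1.56947476  0.00186772  1.77056882] 0.37641924487326617 [ 0.29965086 -0.54566901 -0.78186322]
[272 211]
```

View pics/s1.png

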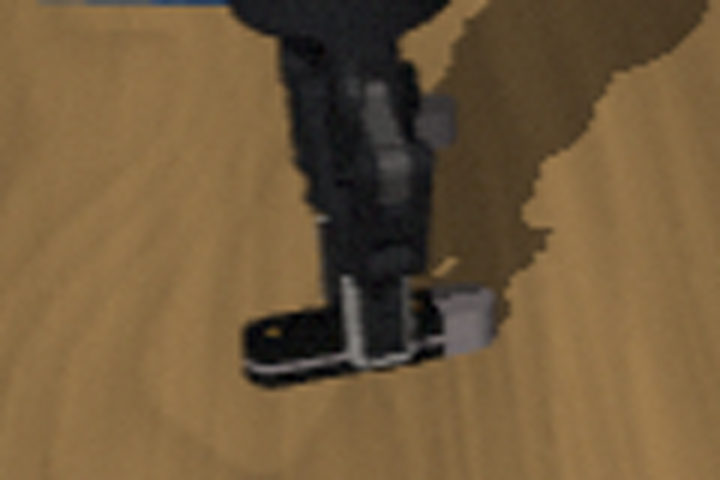

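The side crop shows the finger alongside the handle, with its tip partway down the side face. I'll go 3 mm lower, grip and lift.

apply_moves:
  steps:
    - {"x": 0, "y": 0.003, "z": 0, "twist": 0, "fingers": 0.4}
    - {"x": 0, "y": 0.003, "z": 0, "twist": 0, "fingers": 0.8}
    - {"x": 0, "y": 0.003, "z": 0, "twist": 0, "fingers": 0.8}
    - {"x": 0, "y": 0.003, "z": 0, "twist": 0, "fingers": 0.8}
    - {"x": 0, "y": -0.03, "z": 0, "twist": 0, "fingers": 0.8}
    - {"x": 0, "y": -0.05, "z": 0, "twist": 0, "fingers": 0.8}
  force: 40

```text
time_s: 4.53
position: [446.1, 79.9, 83.1]
orientation: [-1.567, 0.001, 1.771]
wrist_force: [-0.3, -0.6, -0.1]
opening: 0.246
```

apply_moves:
  steps:
    - {"x": -0.122, "y": 0, "z": -0.195, "twist": 11.8, "fingers": 0.8}
    - {"x": -0.122, "y": 0, "z": -0.195, "twist": 11.8, "fingers": 0.8}
    - {"x": -0.122, "y": 0, "z": -0.195, "twist": 11.8, "fingers": 0.8}
    - {"x": -0.122, "y": 0, "z": -0.195, "twist": 11.8, "fingers": 0.8}
    - {"x": -0.122, "y": 0, "z": -0.195, "twist": 11.8, "fingers": 0.8}
    - {"x": -0.122, "y": 0, "z": -0.195, "twist": 11.8, "fingers": 0.8}
    - {"x": -0.122, "y": 0, "z": -0.195, "twist": 11.8, "fingers": 0.8}
    - {"x": -0.122, "y": 0, "z": -0.195, "twist": 11.8, "fingers": 0.8}

```text
time_s: 5.2
position: [661.4, -1.4, 81.5]
orientation: [-1.566, 0.002, 1.564]
wrist_force: [-0.7, -0.3, -0.1]
opening: 0.241
```

```bash
python3 - <<'E'
from h import *
w,s=cam('wrist'); np.savez('w6.npz',**w); cv2.imwrite('pics/w6.png',w['frame'][:,:,::-1]); print(s['position'],s['orientation'],s['opening'])
for r in find(w,'green',12,150): print(*r)
E
```

```text
[661.42611448  -1.42539955  81.49251397] [-1.56591737  0.00203563  1.56372414] 0.24074555645212062
(180, 185, 57, 77) [ 6.658e+02 -7.650e+01  5.880e+01  3.410e+01 -4.000e-01]
(487, 180, 68, 78) [ 6.638e+02  1.428e+02  5.880e+01  3.540e+01 -3.000e-01]
(388, 177, 57, 79) [ 6.615e+02  6.950e+01  5.930e+01  3.420e+01 -4.000e-01]
(290, 177, 10, 58) [652.3 -15.5  42.4   6.1  -2. ]
```

View pics/w6.png

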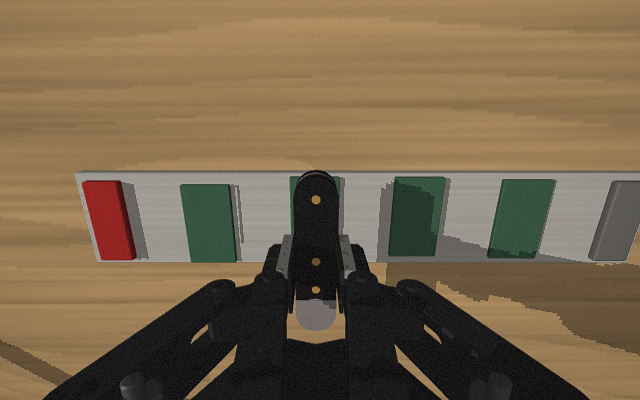

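The handle is over pad 2, and the other pads measure the same as before. I'll lower and release.

apply_moves:
  steps:
    - {"x": 0, "y": 0.025, "z": 0, "twist": 0, "fingers": 0.8}
    - {"x": 0, "y": 0.038, "z": 0, "twist": 0, "fingers": 0.8}
    - {"x": 0, "y": 0.039, "z": 0, "twist": 0, "fingers": 0.8}
    - {"x": 0, "y": 0.039, "z": 0, "twist": 0, "fingers": 0.8}
    - {"x": 0, "y": 0.039, "z": 0, "twist": 0, "fingers": 0.8}

```text
time_s: 5.67
position: [659.8, -0.6, 42.5]
orientation: [-1.564, 0.002, 1.565]
wrist_force: [0.5, 0.5, -0.6]
opening: 0.243
```

apply_moves:
  steps:
    - {"x": -0.001, "y": 0, "z": -0.002, "twist": 0, "fingers": 0.8}
    - {"x": -0.001, "y": 0, "z": -0.002, "twist": 0, "fingers": 0.8}
    - {"x": -0.001, "y": 0, "z": -0.002, "twist": 0, "fingers": 0.6}
    - {"x": -0.001, "y": 0, "z": -0.002, "twist": 0, "fingers": 0.2}
    - {"x": -0.001, "y": 0, "z": -0.002, "twist": 0, "fingers": 0.1}
    - {"x": -0.001, "y": 0, "z": -0.002, "twist": 0, "fingers": 0}
    - {"x": -0.001, "y": -0.04, "z": -0.002, "twist": 0, "fingers": 0}
    - {"x": -0.001, "y": -0.07, "z": -0.002, "twist": 0, "fingers": 0}

```text
time_s: 6.33
position: [661.8, -1.5, 112.8]
orientation: [-1.562, 0.002, 1.565]
wrist_force: [0.6, 0.1, -0.0]
opening: 0.498
```

```bash
python3 - <<'E'
s=open('h.py').read()
s=s.replace("def handle(c,L,near):","def handle(c,L,near,zt=16):").replace("near[1],16]","near[1],zt]").replace("rect(c,cnt,16)","rect(c,cnt,zt)"); open('h.py','w').write(s)
from h import *
w,s=cam('wrist'); np.savez('w7.npz',**w); cv2.imwrite('pics/w7.png',w['frame'][:,:,::-1]); print(s['position'],s['orientation'],s['opening'])
for r in find(w,'green',12,150): print(*r)
print(handle(w,90,(661,-1),28))
E
```

```text
[661.79279061  -1.46641757 112.76719451] [-1.56178712  0.00161202  1.56467795] 0.4979522559592077
(198, 174, 49, 69) [ 6.662e+02 -7.660e+01  5.910e+01  3.400e+01 -4.000e-01]
(466, 170, 57, 69) [ 6.640e+02  1.429e+02  5.860e+01  3.500e+01 -4.000e-01]
(380, 167, 48, 70) [ 6.614e+02  6.940e+01  5.910e+01  3.390e+01 -3.000e-01]
(329, 167, 7, 70) [661.1  12.5  59.1   4.8   0.8]
(294, 167, 12, 70) [661.  -13.8  59.2   8.9  -1.7]
(array([  108,   150,   504,   190, 52929], dtype=int32), array([699.4,  17.3, 390. , 167.3,  89.7]))
```

View pics/w7.png

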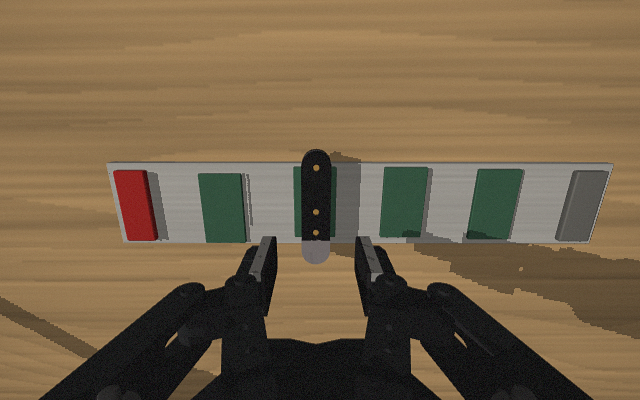

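Handle b runs from (316,149) to (316,264) and is centred on pad 2. Next is handle a.

apply_moves:
  steps:
    - {"x": 0.246, "y": 0, "z": 0.209, "twist": -8.8, "fingers": -0.3}
    - {"x": 0.246, "y": 0, "z": 0.209, "twist": -8.8, "fingers": -0.3}
    - {"x": 0.246, "y": 0, "z": 0.209, "twist": -8.8, "fingers": -0.3}
    - {"x": 0.246, "y": 0, "z": 0.209, "twist": -8.8, "fingers": -0.3}
    - {"x": 0.246, "y": 0, "z": 0.209, "twist": -8.8, "fingers": -0.3}
    - {"x": 0.246, "y": 0, "z": 0.209, "twist": -8.8, "fingers": -0.3}
    - {"x": 0.246, "y": 0, "z": 0.209, "twist": -8.8, "fingers": -0.3}
    - {"x": 0.246, "y": 0, "z": 0.209, "twist": -8.8, "fingers": -0.3}

```text
time_s: 7.05
position: [454.5, 247.5, 119.0]
orientation: [-1.571, 0.002, 1.719]
wrist_force: [-0.3, -0.3, 0.3]
opening: 0.65
```

```bash
python3 - <<'E'
from h import *
print(ray(dict(np.load('w7.npz')),[[316,149],[316,264]],28).mean(0),ray(dict(np.load('w7.npz')),[[316,149],[316,264]],28))
w,s=cam('wrist'); print(s['position'],s['orientation'],abs(np.array(s['qd'])).max())
print(handle(w,68,(454,246)))
E
```

```text
[ 6.61230752e+02 -4.57107373e-01] [[ 6.14923370e+02 -1.80011599e-01]
 [ 7.07538135e+02 -7.34203146e-01]]
[454.49687863 247.47702896 119.00098406] [-1.57073793  0.00241382  1.71931802] 0.6272731405529755
(array([ 300,  157,   28,   81, 1956], dtype=int32), array([452.3, 246.2,  68.8,  21.5,   8.6]))
```

apply_moves:
  steps:
    - {"x": -0.001, "y": 0.03, "z": 0.002, "twist": 0, "fingers": -0.3}
    - {"x": -0.001, "y": 0.05, "z": 0.002, "twist": 0, "fingers": -0.3}
    - {"x": -0.001, "y": 0.05, "z": 0.002, "twist": 0, "fingers": -0.3}
    - {"x": -0.001, "y": 0.05, "z": 0.002, "twist": 0, "fingers": -0.3}
    - {"x": -0.001, "y": 0.05, "z": 0.002, "twist": 0, "fingers": -0.3}

```text
time_s: 7.52
position: [450.8, 248.3, 69.8]
orientation: [-1.57, 0.002, 1.721]
wrist_force: [0.2, 0.3, 0.1]
opening: 0.649
```

```bash
cat > m.py <<'E'
import sys; from h import *
L,x,y=map(float,sys.argv[1:4]); w,s=cam('wrist'); p=s['position']; print(np.round(p,1),np.round(s['orientation'],4),abs(np.array(s['qd'])).max().round(3))
st,r=handle(w,L,(x,y)); print(st,r); yaw=s['orientation'][2]; dx,dy=r[:2]-p[:2]
print('shift x %.1f z %.1f twist %.1f'%(dx*np.cos(yaw)+dy*np.sin(yaw),-dx*np.sin(yaw)+dy*np.cos(yaw),np.degrees(yaw)-90-r[4]))
E
python3 m.py 68 452 246
```

```text
[450.8 248.3  69.8] [-1.5703  0.002   1.7208] 0.014
[ 294  176   34  100 3025] [452.1 245.9  70.8  21.5   8. ]
shift x -2.6 z -0.9 twist 0.6
```

apply_moves:
  steps:
    - {"x": -0.0025, "y": 0.025, "z": -0.002, "twist": 0.6, "fingers": -0.3}
    - {"x": -0.0025, "y": 0.04, "z": -0.002, "twist": 0.6, "fingers": -0.2}
    - {"x": -0.0025, "y": 0.04, "z": -0.002, "twist": 0.6, "fingers": 0}
    - {"x": -0.0025, "y": 0.04, "z": -0.002, "twist": 0.6, "fingers": 0.2}
    - {"x": -0.0025, "y": 0.04, "z": -0.002, "twist": 0.6, "fingers": 0.5}
    - {"x": -0.0025, "y": 0.04, "z": -0.002, "twist": 0.6, "fingers": 0.8}
    - {"x": -0.0025, "y": 0.04, "z": -0.002, "twist": 0.6, "fingers": 0.8}
    - {"x": -0.0025, "y": 0.04, "z": -0.002, "twist": 0.6, "fingers": 0.8}

```text
time_s: 8.23
position: [453.8, 246.2, 31.4]
orientation: [-1.573, 0.001, 1.71]
wrist_force: [-1.1, -1.7, 7.7]
opening: 0.241
```

apply_moves:
  steps:
    - {"x": 0, "y": -0.035, "z": 0, "twist": 0, "fingers": 0.8}
    - {"x": 0, "y": -0.07, "z": 0, "twist": 0, "fingers": 0.8}
    - {"x": -0.349, "y": -0.07, "z": -0.166, "twist": 8.3, "fingers": 0.8}
    - {"x": -0.349, "y": -0.07, "z": -0.166, "twist": 8.3, "fingers": 0.8}
    - {"x": -0.349, "y": -0.07, "z": -0.166, "twist": 8.3, "fingers": 0.8}
    - {"x": -0.349, "y": -0.07, "z": -0.166, "twist": 8.3, "fingers": 0.8}
    - {"x": -0.349, "y": -0.07, "z": -0.166, "twist": 8.3, "fingers": 0.8}
    - {"x": -0.349, "y": -0.07, "z": -0.166, "twist": 8.3, "fingers": 0.8}

```text
time_s: 8.9
position: [592.3, 35.7, 103.0]
orientation: [-1.574, 0.001, 1.565]
wrist_force: [1.3, 0.3, 0.1]
opening: 0.243
```

apply_moves:
  steps:
    - {"x": -0.112, "y": 0, "z": -0.0755, "twist": 0, "fingers": 0.8}
    - {"x": -0.112, "y": 0, "z": -0.0755, "twist": 0, "fingers": 0.8}
    - {"x": -0.112, "y": 0, "z": -0.0755, "twist": 0, "fingers": 0.8}
    - {"x": -0.112, "y": 0, "z": -0.0755, "twist": 0, "fingers": 0.8}
    - {"x": -0.112, "y": 0, "z": -0.0755, "twist": 0, "fingers": 0.8}
    - {"x": -0.112, "y": 0.03, "z": -0.0755, "twist": 0, "fingers": 0.8}
    - {"x": -0.112, "y": 0.045, "z": -0.0755, "twist": 0, "fingers": 0.8}
    - {"x": -0.112, "y": 0.045, "z": -0.0755, "twist": 0, "fingers": 0.8}

```text
time_s: 9.57
position: [665.3, -75.3, 55.8]
orientation: [-1.569, -0.0, 1.566]
wrist_force: [-0.3, -0.1, 0.3]
opening: 0.241
```

```bash
python3 - <<'E'
from h import *
w,s=cam('wrist'); np.savez('w8.npz',**w); cv2.imwrite('pics/w8.png',w['frame'][:,:,::-1]); print(s['position'],s['orientation'],abs(np.array(s['qd'])).max())
for r in find(w,'green',12,100): print(*r)
E
```

```text
[665.26440027 -75.27580946  55.84783641] [-1.56936737e+00 -5.84449006e-05  1.56605705e+00] 0.052495234885164
(622, 222, 18, 51) [677.4 124.8  37.4  10.4  18.8]
(324, 190, 17, 44) [649.2 -60.8  29.4   8.7  17.4]
(284, 190, 28, 45) [650.7 -85.5  29.   15.9  -2.2]
(511, 181, 80, 90) [ 6.617e+02  6.910e+01  5.990e+01  3.580e+01 -4.000e-01]
(402, 181, 22, 89) [ 6.609e+02 -1.440e+01  5.920e+01  9.500e+00 -1.000e-01]
```

View pics/w8.png

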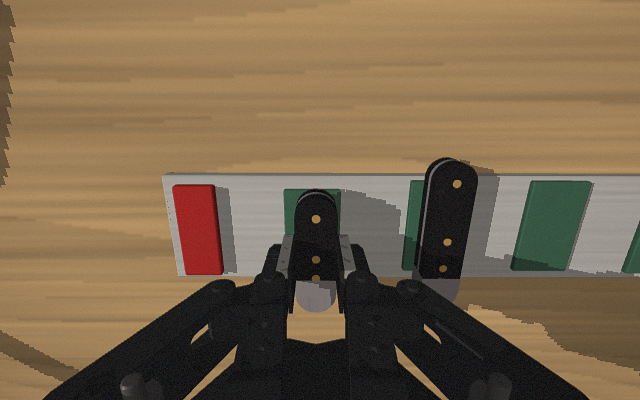

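Handle a, with its end at (316,189), is over the pad next to the red cap at (200,230). I'll lower and release.

apply_moves:
  steps:
    - {"x": -0.0013, "y": 0.009, "z": -0.002, "twist": 0, "fingers": 0.8}
    - {"x": -0.0013, "y": 0.0115, "z": -0.002, "twist": 0, "fingers": 0.8}
    - {"x": -0.0013, "y": 0.012, "z": -0.002, "twist": 0, "fingers": 0.8}
    - {"x": -0.0013, "y": 0.012, "z": -0.002, "twist": 0, "fingers": 0.5}
    - {"x": -0.0013, "y": 0.012, "z": -0.002, "twist": 0, "fingers": 0.2}
    - {"x": -0.0013, "y": 0.012, "z": -0.002, "twist": 0, "fingers": 0}
    - {"x": -0.0013, "y": -0.03, "z": -0.002, "twist": 0, "fingers": 0}
    - {"x": -0.0013, "y": -0.06, "z": -0.002, "twist": 0, "fingers": 0}

```text
time_s: 10.28
position: [667.8, -76.7, 118.4]
orientation: [-1.57, 0.0, 1.566]
wrist_force: [1.0, 0.4, 1.1]
opening: 0.499
```

```bash
cat >> h.py <<'E'
def placed(c,near,L):
    """handle lying on the rail: dark+steel mask limited to a window about the pad, ends and midline at z=28"""
    f=cv2.GaussianBlur(c['frame'],(3,3),0); V=f.max(2)
    box=proj(c,[[near[0]+a,near[1]+b,28] for a in(-L/2-15,0) for b in(-20,20)]); x0,y0=box.min(0).astype(int); x1,y1=box.max(0).astype(int)
    m=np.zeros(V.shape,np.uint8); m[y0:y1,x0:x1]=V[y0:y1,x0:x1]<45
    m=cv2.morphologyEx(m,cv2.MORPH_OPEN,np.ones((3,3)))
    n,lab,st,_=cv2.connectedComponentsWithStats(m); k=1+st[1:,4].argmax(); ys,xs=np.nonzero(lab==k)
    mid=np.array([[(xs[ys==r].min()+xs[ys==r].max())/2,r] for r in range(ys.min()+12,ys.max())])
    P=ray(c,mid,28); a=np.polyfit(P[:,0],P[:,1],1); e=ray(c,[[mid[0,0],ys.min()-.5]],28)[0]
    return 'centre x %.1f y %.1f angle %.1f'%(e[0]+L/2,np.polyval(a,near[0]),np.degrees(np.arctan(a[0])))
E
python3 - <<'E'
from h import *
print(placed(dict(np.load('w7.npz')),(661,-1),90))
w,s=cam('wrist'); np.savez('w9.npz',**w); cv2.imwrite('pics/w9.png',w['frame'][:,:,::-1]); print(s['position'],s['orientation'],abs(np.array(s['qd'])).max())
print(placed(w,(666,-76),68))
E
```

```text
centre x 660.3 y -0.4 angle -0.3
[667.81740801 -76.70003125 118.3849516 ] [-1.56966915e+00  1.54091209e-06  1.56616066e+00] 0.6435838527113443
centre x 666.5 y -75.5 angle -0.3
```

apply_moves:
  steps:
    - {"x": -0.0136, "y": 0, "z": 0.228, "twist": 2.3, "fingers": -0.3}
    - {"x": -0.0136, "y": 0.01, "z": 0.228, "twist": 2.3, "fingers": -0.3}
    - {"x": -0.0136, "y": 0.01, "z": 0.228, "twist": 2.3, "fingers": -0.3}
    - {"x": -0.0136, "y": 0.01, "z": 0.228, "twist": 2.3, "fingers": -0.3}
    - {"x": -0.0136, "y": 0.01, "z": 0.228, "twist": 2.3, "fingers": -0.3}
    - {"x": -0.0136, "y": 0.01, "z": 0.228, "twist": 2.3, "fingers": -0.3}
    - {"x": -0.0136, "y": 0.03, "z": 0.228, "twist": 2.3, "fingers": -0.3}
    - {"x": -0.0136, "y": 0.03, "z": 0.228, "twist": 2.3, "fingers": -0.3}

```text
time_s: 11.0
position: [441.4, -89.9, 92.5]
orientation: [-1.578, 0.001, 1.525]
wrist_force: [0.5, 0.3, 0.1]
opening: 0.652
```

```bash
python3 m.py 134 439 -90
```

```text
[441.4 -89.9  92.5] [-1.5781e+00  1.3000e-03  1.5251e+00] 0.09
[ 295  115   32  173 4931] [438.4 -91.8 132.8  21.2  -2.3]
shift x -2.1 z 2.9 twist -0.3
```

apply_moves:
  steps:
    - {"x": -0.002, "y": 0.03, "z": 0.0025, "twist": 0, "fingers": -0.3}
    - {"x": -0.002, "y": 0.055, "z": 0.0025, "twist": 0, "fingers": -0.3}
    - {"x": -0.002, "y": 0.0615, "z": 0.0025, "twist": 0, "fingers": 0}
    - {"x": -0.002, "y": 0.0615, "z": 0.0025, "twist": 0, "fingers": 0.2}
    - {"x": -0.002, "y": 0.0615, "z": 0.0025, "twist": 0, "fingers": 0.5}
    - {"x": -0.002, "y": 0.0615, "z": 0.0025, "twist": 0, "fingers": 0.8}
    - {"x": -0.002, "y": 0.0615, "z": 0.0025, "twist": 0, "fingers": 0.8}
    - {"x": -0.002, "y": 0.0615, "z": 0.0025, "twist": 0, "fingers": 0.8}

```text
time_s: 11.72
position: [440.7, -92.0, 32.6]
orientation: [-1.58, 0.002, 1.526]
wrist_force: [-0.1, -0.8, -0.1]
opening: 0.239
```

apply_moves:
  steps:
    - {"x": 0, "y": -0.035, "z": 0, "twist": 0, "fingers": 0.8}
    - {"x": 0, "y": -0.06, "z": 0, "twist": 0, "fingers": 0.8}
    - {"x": 0.245, "y": -0.06, "z": -0.215, "twist": -2.3, "fingers": 0.8}
    - {"x": 0.245, "y": -0.06, "z": -0.215, "twist": -2.3, "fingers": 0.8}
    - {"x": 0.245, "y": -0.06, "z": -0.215, "twist": -2.3, "fingers": 0.8}
    - {"x": 0.245, "y": -0.06, "z": -0.215, "twist": -2.3, "fingers": 0.8}
    - {"x": 0.245, "y": -0.06, "z": -0.215, "twist": -2.3, "fingers": 0.8}
    - {"x": 0.245, "y": -0.06, "z": -0.215, "twist": -2.3, "fingers": 0.8}

```text
time_s: 12.38
position: [614.4, 90.4, 94.6]
orientation: [-1.581, 0.002, 1.566]
wrist_force: [-0.1, -1.0, -1.3]
opening: 0.242
```

apply_moves:
  steps:
    - {"x": 0.053, "y": 0, "z": -0.0515, "twist": 0, "fingers": 0.8}
    - {"x": 0.053, "y": 0, "z": -0.0515, "twist": 0, "fingers": 0.8}
    - {"x": 0.053, "y": 0, "z": -0.0515, "twist": 0, "fingers": 0.8}
    - {"x": 0.053, "y": 0.02, "z": -0.0515, "twist": 0, "fingers": 0.8}
    - {"x": 0.053, "y": 0.04, "z": -0.0515, "twist": 0, "fingers": 0.8}
    - {"x": 0.053, "y": 0.04, "z": -0.0515, "twist": 0, "fingers": 0.8}
    - {"x": 0.053, "y": 0.04, "z": -0.0515, "twist": 0, "fingers": 0.8}

```text
time_s: 12.97
position: [666.0, 142.9, 54.8]
orientation: [-1.579, 0.002, 1.566]
wrist_force: [0.4, 0.9, -0.4]
opening: 0.244
```

Handle d is on target, so I'll lower it 10 mm, release and rise.

apply_moves:
  steps:
    - {"x": 0, "y": 0.007, "z": 0, "twist": 0, "fingers": 0.8}
    - {"x": 0, "y": 0.01, "z": 0, "twist": 0, "fingers": 0.8}
    - {"x": 0, "y": 0.01, "z": 0, "twist": 0, "fingers": 0.8}
    - {"x": 0, "y": 0.01, "z": 0, "twist": 0, "fingers": 0.5}
    - {"x": 0, "y": 0.01, "z": 0, "twist": 0, "fingers": 0.2}
    - {"x": 0, "y": 0.01, "z": 0, "twist": 0, "fingers": 0}
    - {"x": 0, "y": -0.03, "z": 0, "twist": 0, "fingers": 0}
    - {"x": 0, "y": -0.06, "z": 0, "twist": 0, "fingers": 0}

```text
time_s: 13.63
position: [665.2, 142.9, 115.4]
orientation: [-1.577, 0.003, 1.566]
wrist_force: [1.2, 0.0, 0.2]
opening: 0.5
```

```bash
python3 - <<'E'
from h import *
w,s=cam('wrist'); np.savez('w10.npz',**w); cv2.imwrite('pics/w10.png',w['frame'][:,:,::-1]); print(s['position'],s['orientation'],abs(np.array(s['qd'])).max())
print(placed(w,(664,143),134))
for r in find(w,'green',12,100): print(*r)
E
```

```text
[665.18438621 142.9370811  115.35774099] [-1.57684535  0.00269034  1.56595493] 0.6295998842591655
centre x 664.4 y 143.7 angle 0.0
(45, 168, 34, 68) [ 6.66e+02 -6.36e+01  5.87e+01  1.19e+01  5.00e-01]
(327, 164, 10, 69) [ 6.639e+02  1.566e+02  5.880e+01  6.800e+00 -4.000e-01]
(295, 164, 7, 69) [663.8 129.1  58.9   4.9  -1.2]
(200, 162, 49, 69) [ 6.618e+02  6.990e+01  5.870e+01  3.380e+01 -5.000e-01]
(144, 160, 21, 71) [ 6.608e+02  1.140e+01  6.020e+01  9.700e+00 -5.000e-01]
```

View pics/w10.png

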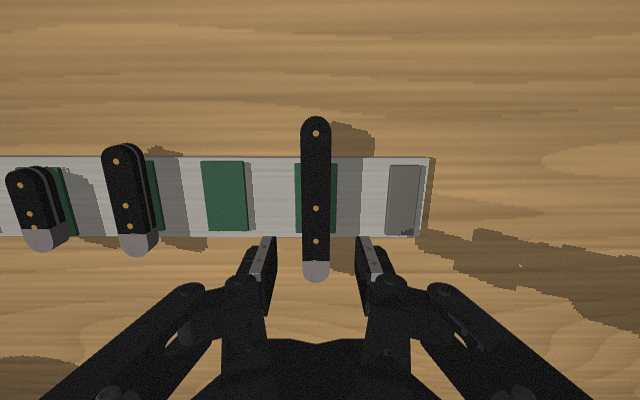

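Handle d runs from (316,116) to (316,282) and is centred on pad 4. Pad 3 at (225,196) is free. Now handle c.

apply_moves:
  steps:
    - {"x": -0.385, "y": 0, "z": 0.224, "twist": 31, "fingers": -0.3}
    - {"x": -0.385, "y": 0, "z": 0.224, "twist": 31, "fingers": -0.3}
    - {"x": -0.385, "y": 0, "z": 0.224, "twist": 31, "fingers": -0.3}
    - {"x": -0.385, "y": 0, "z": 0.224, "twist": 31, "fingers": -0.3}
    - {"x": -0.385, "y": 0, "z": 0.224, "twist": 31, "fingers": -0.3}
    - {"x": -0.385, "y": 0, "z": 0.224, "twist": 31, "fingers": -0.3}
    - {"x": -0.385, "y": 0, "z": 0.224, "twist": 31, "fingers": -0.3}
    - {"x": -0.385, "y": 0, "z": 0.224, "twist": 31, "fingers": -0.3}

```text
time_s: 14.35
position: [496.6, -146.4, 118.7]
orientation: [-1.586, -0.007, 1.025]
wrist_force: [1.5, -1.2, 0.3]
opening: 0.649
```

apply_moves:
  steps:
    - {"x": -0.1105, "y": 0.025, "z": 0, "twist": 0, "fingers": -0.3}
    - {"x": -0.1105, "y": 0.025, "z": 0, "twist": 0, "fingers": -0.3}
    - {"x": -0.1105, "y": 0.025, "z": 0, "twist": 0, "fingers": -0.3}
    - {"x": -0.1105, "y": 0.025, "z": 0, "twist": 0, "fingers": -0.3}
    - {"x": -0.1105, "y": 0.025, "z": 0, "twist": 0, "fingers": -0.3}
    - {"x": -0.1105, "y": 0.025, "z": 0, "twist": 0, "fingers": -0.3}

```text
time_s: 14.85
position: [439.9, -240.8, 93.2]
orientation: [-1.587, -0.007, 1.025]
wrist_force: [0.2, 0.3, -0.4]
opening: 0.648
```

```bash
python3 m.py 112 439 -241
```

```text
[ 439.9 -240.8   93.2] [-1.5866 -0.0069  1.0249] 0.026
[ 295  133   32  144 4031] [ 437.5 -241.9  111.8   21.4  -30.9]
shift x -2.2 z 1.5 twist -0.4
```

apply_moves:
  steps:
    - {"x": -0.002, "y": 0.03, "z": 0.002, "twist": -0.4, "fingers": -0.3}
    - {"x": -0.002, "y": 0.055, "z": 0.0025, "twist": -0.4, "fingers": -0.3}
    - {"x": -0.002, "y": 0.062, "z": 0.0025, "twist": -0.4, "fingers": 0}
    - {"x": -0.002, "y": 0.062, "z": 0.0025, "twist": -0.4, "fingers": 0.2}
    - {"x": -0.002, "y": 0.062, "z": 0.0025, "twist": -0.4, "fingers": 0.5}
    - {"x": -0.002, "y": 0.062, "z": 0.0025, "twist": -0.4, "fingers": 0.8}
    - {"x": -0.002, "y": 0.062, "z": 0.0025, "twist": -0.4, "fingers": 0.8}
    - {"x": -0.002, "y": 0.062, "z": 0.0025, "twist": -0.4, "fingers": 0.8}

```text
time_s: 15.57
position: [438.5, -241.1, 32.2]
orientation: [-1.588, -0.007, 1.033]
wrist_force: [0.8, 0.6, -0.6]
opening: 0.247
```

apply_moves:
  steps:
    - {"x": 0, "y": -0.035, "z": 0, "twist": 0, "fingers": 0.8}
    - {"x": 0, "y": -0.07, "z": 0, "twist": 0, "fingers": 0.8}
    - {"x": 0.381, "y": -0.07, "z": -0.033, "twist": -30.5, "fingers": 0.8}
    - {"x": 0.381, "y": -0.07, "z": -0.033, "twist": -30.5, "fingers": 0.8}
    - {"x": 0.381, "y": -0.07, "z": -0.033, "twist": -30.5, "fingers": 0.8}
    - {"x": 0.381, "y": -0.07, "z": -0.033, "twist": -30.5, "fingers": 0.8}
    - {"x": 0.381, "y": -0.07, "z": -0.033, "twist": -30.5, "fingers": 0.8}
    - {"x": 0.381, "y": -0.07, "z": -0.033, "twist": -30.5, "fingers": 0.8}

```text
time_s: 16.23
position: [584.2, -36.1, 105.0]
orientation: [-1.59, 0.004, 1.568]
wrist_force: [1.1, -0.8, 0.2]
opening: 0.243
```

apply_moves:
  steps:
    - {"x": 0.106, "y": 0, "z": -0.0773, "twist": 0, "fingers": 0.8}
    - {"x": 0.106, "y": 0, "z": -0.0773, "twist": 0, "fingers": 0.8}
    - {"x": 0.106, "y": 0, "z": -0.0773, "twist": 0, "fingers": 0.8}
    - {"x": 0.106, "y": 0, "z": -0.0773, "twist": 0, "fingers": 0.8}
    - {"x": 0.106, "y": 0.02, "z": -0.0773, "twist": 0, "fingers": 0.8}
    - {"x": 0.106, "y": 0.05, "z": -0.0773, "twist": 0, "fingers": 0.8}
    - {"x": 0.106, "y": 0.05, "z": -0.0773, "twist": 0, "fingers": 0.8}
    - {"x": 0.106, "y": 0.05, "z": -0.0773, "twist": 0, "fingers": 0.8}

```text
time_s: 16.9
position: [662.0, 69.4, 55.6]
orientation: [-1.588, 0.004, 1.568]
wrist_force: [-0.1, -0.4, -0.5]
opening: 0.244
```

apply_moves:
  steps:
    - {"x": 0, "y": 0.008, "z": 0, "twist": 0.1, "fingers": 0.8}
    - {"x": 0, "y": 0.0113, "z": 0, "twist": 0.1, "fingers": 0.8}
    - {"x": 0, "y": 0.0113, "z": 0, "twist": 0.1, "fingers": 0.8}
    - {"x": 0, "y": 0.0113, "z": 0, "twist": 0.1, "fingers": 0.5}
    - {"x": 0, "y": 0.0113, "z": 0, "twist": 0.1, "fingers": 0.2}
    - {"x": 0, "y": 0.0113, "z": 0, "twist": 0.1, "fingers": 0}
    - {"x": 0, "y": -0.03, "z": 0, "twist": 0.1, "fingers": 0}
    - {"x": 0, "y": -0.06, "z": 0, "twist": 0.1, "fingers": 0}

```text
time_s: 17.57
position: [660.7, 69.6, 116.4]
orientation: [-1.586, 0.004, 1.566]
wrist_force: [0.4, -0.4, 1.1]
opening: 0.498
```

apply_moves:
  steps:
    - {"x": -0.035, "y": -0.08, "z": -0.05, "twist": 0, "fingers": -0.5}
    - {"x": -0.035, "y": -0.08, "z": -0.05, "twist": 0, "fingers": -0.5}
    - {"x": -0.035, "y": -0.08, "z": -0.05, "twist": 0, "fingers": -0.5}
    - {"x": -0.035, "y": -0.08, "z": -0.05, "twist": 0, "fingers": -0.5}
    - {"x": -0.035, "y": -0.08, "z": -0.05, "twist": 0, "fingers": -0.5}
    - {"x": -0.035, "y": -0.08, "z": -0.05, "twist": 0, "fingers": -0.5}

```text
time_s: 18.07
position: [708.3, 35.0, 196.0]
orientation: [-1.584, 0.003, 1.566]
wrist_force: [-0.5, 0.2, 0.3]
opening: 0.749
```

```bash
python3 - <<'E'
from h import *
w,s=cam('wrist'); np.savez('w11.npz',**w); cv2.imwrite('pics/w11.png',w['frame'][:,:,::-1]); print(s['position'],s['orientation'],abs(np.array(s['qd'])).max())
for p,L in [((666,-76),68),((661,-1),90),((662,70),112),((664,143),134)]: print(L,placed(w,p,L))
for r in find(w,'green',12,80): print(*r)
t,_=cam('top'); cv2.imwrite('pics/top1.png',cv2.resize(t['frame'][115:205,160:460,::-1],None,fx=2.6,fy=2.6,interpolation=cv2.INTER_CUBIC))
E
```

```text
[708.34610282  34.97359579 196.00101746] [-1.58359833  0.00334192  1.56616424] 0.009967553117012666
68 centre x 669.3 y -73.1 angle -1.6
90 centre x 662.9 y 0.3 angle -0.0
112 centre x 664.8 y 69.9 angle 0.4
134 centre x 665.3 y 142.7 angle -0.3
(211, 106, 16, 58) [666.2 -62.6  58.8   9.7   3.7]
(402, 102, 12, 60) [ 6.643e+02  1.302e+02  5.980e+01  8.100e+00 -5.000e-01]
(359, 101, 8, 58) [ 6.62e+02  8.37e+01  5.76e+01  5.30e+00 -6.00e-01]
(333, 100, 8, 59) [661.4  56.9  58.6   7.1   0.8]
(290, 100, 7, 59) [ 6.612e+02  1.210e+01  5.860e+01  5.900e+00 -1.000e-01]
(262, 100, 8, 59) [ 6.611e+02 -1.490e+01  5.860e+01  6.700e+00 -4.000e-01]
```

View pics/w11.png

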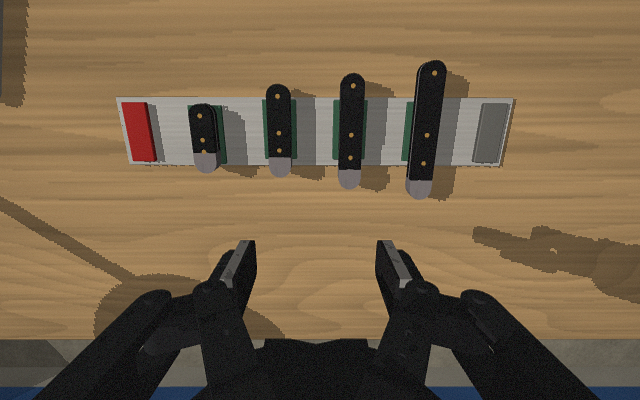

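All four lie in order from the red cap at (138,131): a at (204,137), b at (279,130), c at (351,130) and d at (425,130). I'll check the centres using both ends of each handle.

```bash
python3 - <<'E'
from h import *
c=dict(np.load('w11.npz')); f=c['frame']
img=f[50:210,110:530,::-1]; cv2.imwrite('pics/w11z.png',cv2.resize(img,None,fx=1.9,fy=1.9,interpolation=cv2.INTER_CUBIC))
for n,top,bot in [('a',(203,103),(206,173)),('b',(277.5,84),(280,178)),('c',(352.5,73),(349.5,189)),('d',(434,60),(418.5,200))]:
    P=ray(c,[top,bot],28); d=P[1]-P[0]; print(n,P.mean(0).round(1),np.hypot(*d).round(1),np.degrees(np.arctan2(d[1],d[0])).round(1))
E
```

```text
a [668.1 -73.9] 68.6 -4.9
b [ 6.627e+02 -5.000e-01] 90.5 -1.1
c [664.2  70. ] 111.7 0.5
d [665.2 143.1] 134.7 0.3
```

View pics/w11z.png

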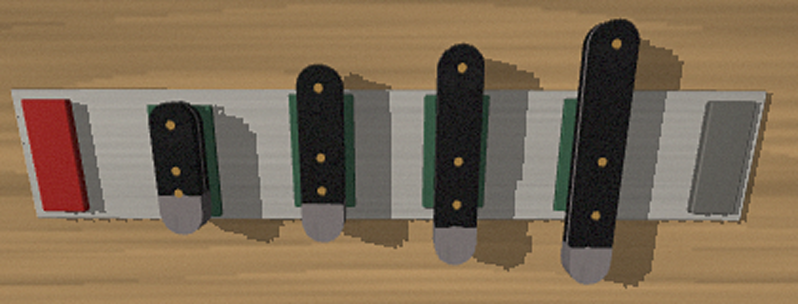

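View pics/top1.png

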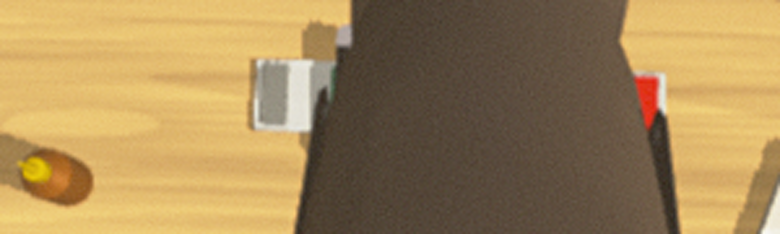

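The order and seating look right, and the bottle still stands at (60,178) in the crop. I'll check a and c from directly above.

apply_moves:
  steps:
    - {"x": -0.111, "y": 0.066, "z": 0.041, "twist": 0, "fingers": -0.5}
    - {"x": -0.111, "y": 0.066, "z": 0.041, "twist": 0, "fingers": -0.5}
    - {"x": -0.111, "y": 0.066, "z": 0.041, "twist": 0, "fingers": -0.5}
    - {"x": -0.111, "y": 0.066, "z": 0.041, "twist": 0, "fingers": -0.5}
    - {"x": -0.111, "y": 0.066, "z": 0.041, "twist": 0, "fingers": -0.5}
    - {"x": -0.111, "y": 0.066, "z": 0.041, "twist": 0, "fingers": -0.5}

```text
time_s: 18.67
position: [667.6, -75.7, 129.1]
orientation: [-1.582, 0.003, 1.566]
wrist_force: [0.1, -0.1, 0.9]
opening: 0.746
```

```bash
cat > k.py <<'E'
import sys; from h import *
x,y,L=map(float,sys.argv[1:]); w,s=cam('wrist'); np.savez('k%d.npz'%L,**w); print(s['position'],s['orientation'],abs(np.array(s['qd'])).max())
print(placed(w,(x,y),L))
for r in find(w,'green',12,80): print(*r)
# steel end: last non-wood row below the dark part
u=proj(w,[x+L/2,y,28])[0]; c=int(round(u[0])); f=cv2.GaussianBlur(w['frame'],(5,5),0).astype(int)
print(u,[(r,(f[r,c,0]-f[r,c,2])) for r in range(int(u[1])-8,int(u[1])+9)])
E
python3 k.py 666 -76 68
```

```text
[667.58654865 -75.73089376 129.05532236] [-1.5819059   0.00292929  1.56569346] 0.029213000593841843
centre x 666.5 y -75.6 angle -0.8
(323, 160, 12, 65) [666.2 -63.7  58.2   9.1   1.5]
(294, 159, 14, 66) [665.5 -90.   59.5  10.7  -4.8]
(542, 156, 28, 66) [ 6.640e+02  1.302e+02  5.830e+01  1.090e+01 -4.000e-01]
(460, 153, 24, 67) [ 6.614e+02  5.710e+01  5.890e+01  1.040e+01 -3.000e-01]
(380, 153, 14, 67) [ 6.611e+02 -1.470e+01  5.900e+01  8.200e+00 -3.000e-01]
[314.84292323 237.21365186] [(229, np.int64(8)), (230, np.int64(8)), (231, np.int64(9)), (232, np.int64(9)), (233, np.int64(9)), (234, np.int64(9)), (235, np.int64(9)), (236, np.int64(9)), (237, np.int64(8)), (238, np.int64(10)), (239, np.int64(18)), (240, np.int64(38)), (241, np.int64(60)), (242, np.int64(72)), (243, np.int64(76)), (244, np.int64(76)), (245, np.int64(75))]
```

apply_moves:
  steps:
    - {"x": 0.146, "y": 0, "z": 0.004, "twist": 0, "fingers": -0.5}
    - {"x": 0.146, "y": 0, "z": 0.004, "twist": 0, "fingers": -0.5}
    - {"x": 0.146, "y": 0, "z": 0.004, "twist": 0, "fingers": -0.5}
    - {"x": 0.146, "y": 0, "z": 0.004, "twist": 0, "fingers": -0.5}
    - {"x": 0.146, "y": 0, "z": 0.004, "twist": 0, "fingers": -0.5}
    - {"x": 0.146, "y": 0, "z": 0.004, "twist": 0, "fingers": -0.5}
    - {"x": 0.146, "y": 0, "z": 0.004, "twist": 0, "fingers": -0.5}

```text
time_s: 19.3
position: [664.9, 71.6, 129.7]
orientation: [-1.584, 0.003, 1.568]
wrist_force: [0.4, -0.6, 0.3]
opening: 0.746
```

```bash
python3 k.py 662 70 112
```

```text
[664.91120616  71.55775606 129.70318003] [-1.58408728  0.00330221  1.56818768] 0.02987996212211318
centre x 663.5 y 70.0 angle -0.2
(141, 162, 29, 66) [665.3 -62.3  60.4  14.1   7.6]
(377, 159, 13, 66) [ 6.637e+02  1.296e+02  5.900e+01  6.700e+00 -4.000e-01]
(324, 157, 10, 66) [661.8  82.8  58.8   7.2  -0.7]
(293, 157, 9, 66) [661.7  55.3  58.9   5.9   1.4]
(240, 156, 12, 66) [660.7  12.6  58.8   6.6   0.7]
[313.40346668 257.91257665] [(249, np.int64(9)), (250, np.int64(9)), (251, np.int64(9)), (252, np.int64(9)), (253, np.int64(9)), (254, np.int64(9)), (255, np.int64(8)), (256, np.int64(8)), (257, np.int64(9)), (258, np.int64(9)), (259, np.int64(15)), (260, np.int64(35)), (261, np.int64(59)), (262, np.int64(75)), (263, np.int64(82)), (264, np.int64(83)), (265, np.int64(83))]
```

Handle a is within about 1.2 mm of its pad centre and c within about 2 mm. Both are square to within about 1°, and the gripper is clear. I'm handing in.

```bash
python3 -c "
from workcell import arm
print(arm.sign_off(), arm.read_state()['time_s'])"
```

```text
the job is handed in; nothing more can be done
the job is handed in; nothing more can be done
```

All four handles are laid out on the green pads in order a, b, c, d, with the shortest next to the red cap. They are flat, same side up, released, and the gripper is clear above them. The job was handed in at about 19.4 s of the 88 s allowed.

- **Centring:** the last wrist-camera checks put the handles about 1–2 mm off their pad centres, within the roughly 2 mm calibration. Handle c is the worst, about 2 mm too far out across the rail, and I left it there.
- **Squareness:** a and c were within about 1° from directly above. The b and d checks, from their releases and the higher view, were within about 0.3°.
- **Disagreement:** the higher, oblique view gave a as up to 3 mm and several degrees off. I put that down to its visible side face, because two views from directly above gave 0.3–0.8° and about 1 mm.
- **Bottle:** the oil bottle is still standing in the last top-camera picture, in an area the arm never went near.

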